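# Flip a slide carrier over a turning step

### The job

The blue slide carrier lies with its slides face down. Push it flat across the worktop with your fingertips until one long side is against the front edge of the aluminium turning step, then keep pushing up and over so that it tips up on that edge and flips over onto the step's grey pad, slides facing up. Do not pinch it, pick it up or press it hard, leave the other things where they are, and finish clear of it.

Things in the scene. Friction and masses are not known exactly. Their poses are not given: they have to be found in the camera images.
- slide_carrier: Loose carrier 64 x 100 x 12 mm, 65-125 g. Origin: centre of its white slide face; x along the 64 mm, y along the 100 mm, z from slide face to blue back (up at the start, down once flipped; two pale slides with orange ends then show). Blue part (z 4 to 12 mm) overhangs the 56 mm wide white part (z 0 to 4) by 4 mm on both long sides: a tip just over the worktop reaches below the rim.
- carrier_edge_a (a point): Middle of the long side at the carrier's local x = -32 mm, z = 6 mm: the long side farther from the step at the start, where the fingertips push. With the other side pressed to the step, fingertips moving up and forward here raise this rim by friction; pushed past upright the carrier falls onto the pad.
- carrier_edge_b (a point): Middle of the long side at the carrier's local x = +32 mm, z = 6 mm: the side nearer the step at the start, 40 to 105 mm from it and up to about 20 degrees off parallel.
- turning_step: Fixed aluminium plate 8 mm high, grey rubber top. Origin: middle of the foot of its vertical front face, at worktop height. x: the direction to push in, square to the front face and across the pad; y along the front edge (-75 to +75 mm). Pad: x = 0 to 117 mm, top at z = 8 mm; behind it a fence 22 mm high at x = 117 to 125 mm. The worktop before it (x < 0) is free.
- vial: Bystander: small vial with a blue cap, 23 mm wide, 56 mm high, origin under its centre.
- beaker: Bystander: small clear beaker, 53 mm wide, 71 mm high, origin under its centre.
- stopper: Bystander: red rubber stopper, 34 mm wide, 26 mm high, origin under its centre.
- tip_rack: Bystander: blue box of pipette tips, 80 x 110 x 63 mm, origin under its centre.
- marker: Bystander: black marker pen lying flat, 134 mm long along y, 13 mm thick, origin under the centre.
- boat: Bystander: white plastic weighing dish, 62 x 62 x 16 mm, origin under its centre.

How it is judged:
By the outcome, as a careful person would: the job done as asked, in the order asked, and still so for the second after the job is handed in, with the robot touching nothing.
It also fails if it takes over 42 s, if anything falls off the work surface, if the arm or the gripper's body presses on something with over 40 N, if the wrist force passes 120 N, or if a joint passes its speed limit or range.

### The arm

A 6-joint arm with a two-finger parallel gripper is mounted at the origin on the work surface; the furniture and walls round the work are solid. World frame = base frame: x ahead of the robot, y to its left, z up, the work surface at z = 0. Lengths are in m, angles in degrees, forces in N, time in s.
With the tool pointing down it reaches from about 0.4 to 0.825 m from the base axis. Payload 7 kg.
Tool frame: the origin (TCP) lies between the finger pads; the fingertips stand ctrl.tip_extent ahead of it and the grasp point (between the pads) lies 2 mm behind it (ctrl.tip_extent is the distance from the TCP to the fingertips, in m); z points along the fingers, y is the direction in which the jaws open and shut (so a half turn about z gives the same grasp; the last joint's range is limited). The gripper opens to 88 mm and grips with 3 to 60 N. Pads are 19 mm wide; open, the fingers measure 130 mm over their backs; the gripper's body (78 mm by 193 mm) begins 47 mm behind the grasp point.
Start: joints at [81.538, 20.546, 0.682, 0, -70.136, -16.507], TCP at [0.285, 0.612, 0.215] pointing down, gripper open.
Joint ranges: [-176.03, 176.03], [-82.01, 121.73], [-58.28, 71.71], [-173.87, 95.51], [-174.79, -0.11], [-173.66, 173.66]. Speed limits (degrees/s): [136.94, 136.94, 172.46, 180, 180, 180].

### API

Orientations are given as [roll, pitch, yaw] about the fixed x, y, z axes, in that order (R = Rz(yaw) Ry(pitch) Rx(roll)).
In Python, from plant import ctrl gives the robot as it stands.
- The arm moves only by the shell command python3 -m handwheel 'ROWS' [OPENING]. ROWS is JSON, a list of rows, each a list of 6 numbers: the shift along the tool's x, y, z in m, then the turn, a rotation vector about the tool's x, y, z in rad. In form: [[dx, dy, dz, ax, ay, az], ...]. A call has 1 to 8 rows; each row is the pose to reach, as a shift and turn from the pose commanded when the call began, along the tool's axes at that moment; what a row does not reach only later rows make up. A row lasts 1/8 s, in which the tool goes at most 62.5 mm and 10.7 degrees, less where a joint would pass 70% of its speed; a pose out of reach is approached as far as the arm can. A call with a gripper value outside its range is refused whole. OPENING is the closure, from -1 (fully open) to 1 (shut), so that 0 is half open, set as the call begins (- or left out, the last holds). The fingers move at their own pace and stop on an object; the grip force is fixed at half the most. Time passes only in rows, so rows that repeat a pose let the fingers close. It gives the time, the measured TCP pose, the force and the opening at its end, in the units of the state.
- ctrl.get_obs(): the state, without advancing time (a new reading comes with each control period).
- ctrl.snapshot(name): name is "side" or "top"; returns a dict with "img" (420x560x3 uint8, blue, green, red), "fx", "fy", "cx", "cy" (pixels), "R" (3x3) and "t" (3): a world point X has camera coordinates R X + t. Camera axes: x right, y down, z forward; pixel columns grow to the right and rows downward; lengths in m; the calibration is good to about 2 mm. A picture is of the moment at which its call begins. There is no depth.
- ctrl.close_job(): hands the job in, once; it reports no verdict.
The state is a dict: "clock": time; "joint_pos": joint angles; "qvel": joint speeds; "tau": joint torques, N m; "tool_pos": TCP position; "orientation": TCP orientation; "force": force on the tool from outside, world axes, zero at the start; "moment": the same for the moment, N m; "opening": finger opening in m.
Only numpy, scipy, OpenCV 4.12 (cv2) and the standard library are available. Lean on these libraries where they do the work, as an engineer would, in place of code of your own. Each camera call takes 0.05 s, during which the arm holds its last target.

## Working session

There is one attempt and no reset: what is moved stays moved. The work goes in short steps, Python scripts to look and compute and a shell command to move; the robot and the scene stay as the last step left them, time stands still between calls to the robot, and variables do not carry over. Pictures are saved under pics/ and viewed, and the job is handed in when it is done.

```bash
ls; mkdir -p pics; cat > h.py <<'E'
import numpy as np,cv2,pickle
from plant import ctrl
def snap(n,tag):
    s=ctrl.snapshot(n); cv2.imwrite(f'pics/{tag}.png',s['img']); pickle.dump(s,open(f'pics/{tag}.pkl','wb')); return s
def ray(s,u,v,z):
    R=np.array(s['R']);t=np.array(s['t']);c=-R.T@t
    d=R.T@np.array([(u-s['cx'])/s['fx'],(v-s['cy'])/s['fy'],1]); return c+d*(z-c[2])/d[2]
def proj(s,X):
    p=np.array(s['R'])@np.array(X)+np.array(s['t']); return [s['fx']*p[0]/p[2]+s['cx'],s['fy']*p[1]/p[2]+s['cy']]
E
python3 - <<'E'
from h import *
for n in('side','top'):
    s=snap(n,n+'0'); print(n,-np.array(s['R']).T@s['t'],s['fx'])
print(ctrl.get_obs(),ctrl.tip_extent)
E
```

```text
pics
side [0.53259162 0.84780174 0.92433886] 417.37879305310145
top [0.46615619 0.01596242 1.15159039] 467.13101940049347
{'clock': 0.1, 'joint_pos': array([ 8.15384384e+01,  2.05866585e+01,  6.40748202e-01, -1.65507728e-02,
       -7.01367312e+01, -1.65070925e+01]), 'qvel': array([ 0.05748814, -0.13733588,  0.11154399,  0.04873015, -0.03108203,
        0.04316003]), 'tau': array([ 4.25221219e-05, -5.84164417e+01,  2.93752116e+01,  7.01537937e+00,
        1.01960273e-02, -5.06822948e-05]), 'tool_pos': array([0.28477354, 0.61149965, 0.21394082]), 'orientation': array([ 1.79916343e+02, -8.56472266e-03, -2.49742827e+01]), 'force': array([-0.31825582, -0.68691444,  0.69556338]), 'moment': array([-0.01510079,  0.00600081,  0.02994444]), 'opening': 0.08775851299621087} 0.017
```

View pics/top0.png

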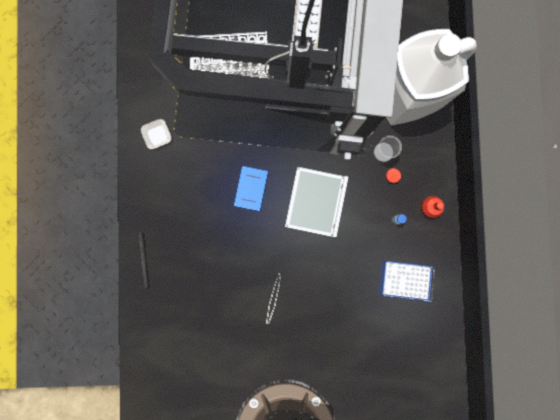

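View pics/side0.png

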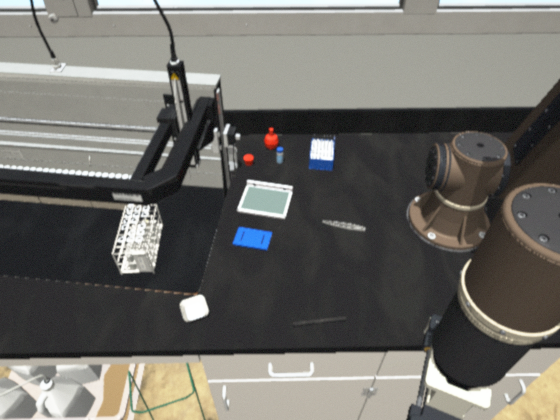

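```bash
python3 - <<'E'
from h import *
for n in('side0','top0'):
    s=pickle.load(open(f'pics/{n}.pkl','rb'))
    for X in([0,0,0],[.285,.612,.215],[.5,0,0],[.5,.3,0],[.8,0,0]): print(n,X,np.round(proj(s,X)))
    a,b=((200,150,320,260)) if 0 else (0,0),0
    r=(225,140,140,115) if n=='top0' else (220,165,90,95)
    x,y,w,h=r
    cv2.imwrite(f'pics/{n}z.png',cv2.resize(s['img'][y:y+h,x:x+w],None,fx=5 if n=='top0' else 6,fy=5 if n=='top0' else 6,interpolation=cv2.INTER_CUBIC))
E
```

```text
side0 [0, 0, 0] [447. 220.]
side0 [0.285, 0.612, 0.215] [426. 408.]
side0 [0.5, 0, 0] [282. 222.]
side0 [0.5, 0.3, 0] [285. 311.]
side0 [0.8, 0, 0] [182. 224.]
top0 [0, 0, 0] [285. 431.]
top0 [0.285, 0.612, 0.215] [-27. 337.]
top0 [0.5, 0, 0] [279. 223.]
top0 [0.5, 0.3, 0] [157. 226.]
top0 [0.8, 0, 0] [276. 103.]
```

View pics/top0z.png

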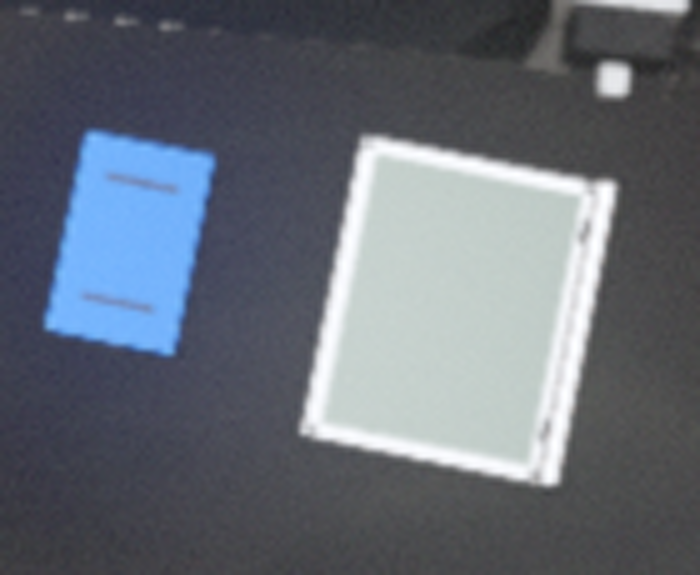

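View pics/side0z.png

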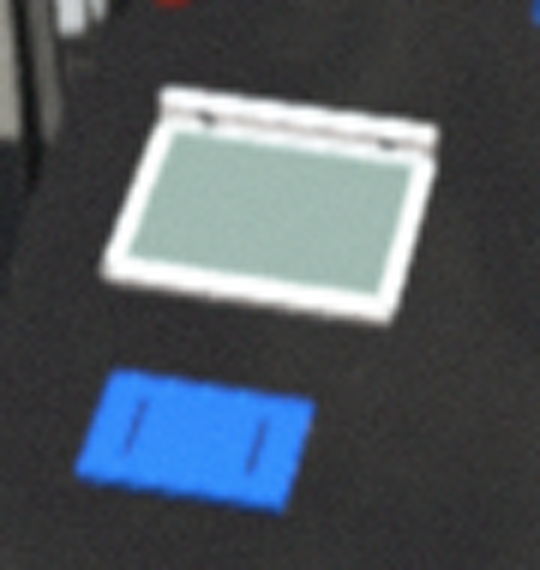

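```bash
cat >> h.py <<'E'
def geo(tag='top0',x0=225,y0=140,k=5):
    s=pickle.load(open(f'pics/{tag}.pkl','rb'))
    f=lambda p,z: ray(s,p[0]/k+x0-.4,p[1]/k+y0-.4,z)[:2]
    return f
def step():
    f=geo(); s=pickle.load(open('pics/top0.pkl','rb'))
    TL=f((362,135),.008);BL=f((303,433),.008)
    return TL,BL
E
python3 - <<'E'
from h import *
f=geo()
C=[f(p,.012) for p in((88,130),(215,155),(174,355),(45,328))]
S=[f(p,.008) for p in((362,135),(303,433))]+[f(p,.03) for p in((558,485),(615,182))]
C=np.array(C);S=np.array(S)
L=lambda a,b:np.linalg.norm(a-b)
for n,P in(('C',C),('S',S)):
    print(n,P.round(4).tolist(),[round(L(P[i],P[(i+1)%4]),4) for i in range(4)])
ang=lambda v:np.degrees(np.arctan2(v[1],v[0]))
print('carrier normal',ang(C[1]-C[0]),ang(C[2]-C[3]),'long+90',ang(C[0]-C[3])-90,ang(C[1]-C[2])-90)
print('step x',ang(S[2]-S[1]),ang(S[3]-S[0]),ang(S[0]-S[1])-90,ang(S[3]-S[2])-90)
# side
s=pickle.load(open('pics/side0.pkl','rb'))
g=lambda p,z: ray(s,p[0]/6+220-.4,p[1]/6+165-.4,z)[:2]
for p in((113,368),(315,402),(285,512),(78,477)): print('sideC',g(p,.012).round(4))
for p in((103,275),(390,320)): print('sideS',g(p,.008).round(4))
for p in((165,88),(438,125)): print('sideFence',g(p,.03).round(4))
E
```

```text
C [[0.6437, 0.0871], [0.6298, 0.025], [0.532, 0.0475], [0.5468, 0.1102]] [np.float64(0.0636), np.float64(0.1004), np.float64(0.0644), np.float64(0.0996)]
S [[0.6384, -0.0477], [0.4923, -0.0146], [0.4637, -0.1356], [0.6091, -0.168]] [np.float64(0.1498), np.float64(0.1244), np.float64(0.149), np.float64(0.1239)]
carrier normal -102.66596323490151 -103.31878923911033 long+90 -103.4459399289944 -102.95763326460535
step x -103.30116699864192 -103.67418462883823 -102.76425215571253 -102.57262207344158
sideC [0.628  0.0227]
sideC [0.5293 0.0468]
sideC [0.5442 0.1146]
sideC [0.6416 0.0915]
sideS [ 0.6363 -0.045 ]
sideS [ 0.491  -0.0106]
sideFence [ 0.607 -0.163]
sideFence [ 0.4619 -0.1307]
```

```bash
python3 - <<'E'
from h import *
a=cv2.imread('pics/top0.png')[20:220,120:480]; b=cv2.imread('pics/side0.png')[60:330,60:360]
cv2.imwrite('pics/gt.png',cv2.resize(a,None,fx=2.2,fy=2.2,interpolation=cv2.INTER_CUBIC))
cv2.imwrite('pics/gs.png',cv2.resize(b,None,fx=2.2,fy=2.2,interpolation=cv2.INTER_CUBIC))
E
```

```text
(no output)
```

View pics/gt.png

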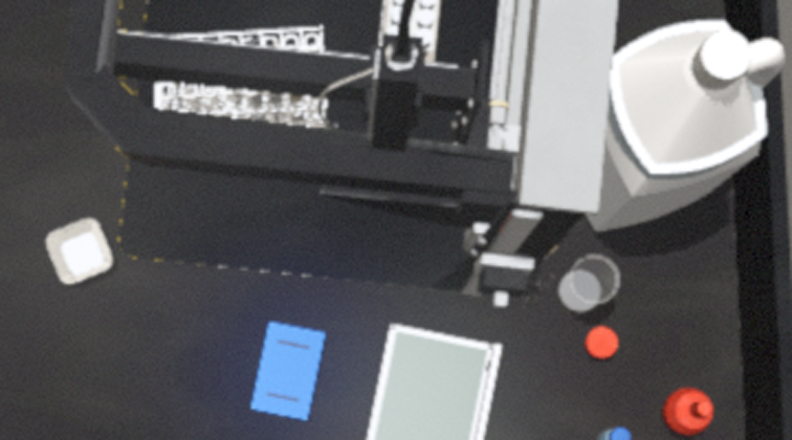

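View pics/gs.png

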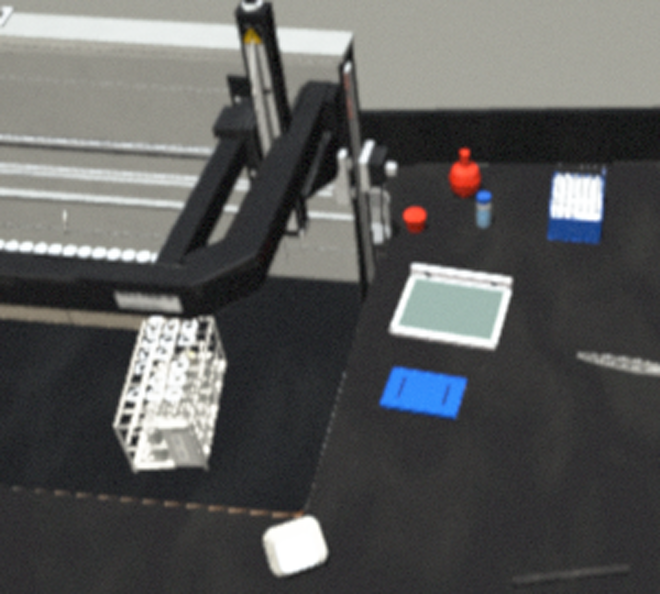

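```bash
cat >> h.py <<'E'
from scipy.spatial.transform import Rotation as Ro
def delta(p,rpy,cp=None,crpy=None):
    o=ctrl.get_obs()
    cp=o['tool_pos'] if cp is None else cp; crpy=o['orientation'] if crpy is None else crpy
    R0=Ro.from_euler('xyz',crpy,degrees=True);R1=Ro.from_euler('xyz',rpy,degrees=True)
    return np.r_[R0.inv().apply(np.array(p)-cp),(R0.inv()*R1).as_rotvec()].round(4)
S0=np.array([.5645,-.0295]);TH=np.radians(-103.1);D=np.array([np.cos(TH),np.sin(TH)]);EY=np.array([-D[1],D[0]])
def w(x,y,z): return np.r_[S0+x*D+y*EY,z]
def sf(p): r=np.array(p)[:2]-S0; return np.r_[r@D,r@EY,p[2]].round(4)
def st():
    o=ctrl.get_obs(); R=Ro.from_euler('z',-103.1,degrees=True).inv()
    print('t',round(o['clock'],2),'step frame',sf(o['tool_pos']),'rpy',o['orientation'].round(2),'F',R.apply(o['force']).round(2),'op',round(o['opening'],4))
E
python3 - <<'E'
from h import *
print(delta(w(-.17,0,.215),[180,0,-103.1],[.285,.612,.215],[180,0,-25]), w(-.17,0,.1))
E
```

```text
[ 0.4894  0.2969  0.     -0.     -0.      1.3631] [0.60303072 0.13607591 0.1       ]
```

```bash
python3 -m handwheel '[[0.025,0.015,0,0,0,0.07],[0.07,0.042,0,0,0,0.19],[0.115,0.07,0,0,0,0.32],[0.165,0.1,0,0,0,0.46],[0.215,0.13,0,0,0,0.6],[0.265,0.16,0,0,0,0.74],[0.315,0.19,0,0,0,0.88],[0.35,0.212,0,0,0,0.97]]' 0; python3 -c "
from h import *
st();print(delta(w(-.17,0,.215),[180,0,-103.1]))"
```

```text
clock: 1.1
tool_pos: [0.5135, 0.2697, 0.2145]
orientation: [180.0, -0.0, -80.8]
force: [-0.3, -0.2, -0.1]
opening: 0.0439
t 1.1 step frame [-0.2799 -0.1175  0.2145] rpy [ 1.7997e+02 -2.0000e-02 -8.0820e+01] F [ 0.26 -0.27 -0.06] op 0.0439
[ 0.1462 -0.0671 -0.0005  0.0004 -0.0004  0.3889]
```

```bash
python3 -m handwheel '[[0.03,-0.014,0.01,0,0,0.08],[0.06,-0.028,0.04,0,0,0.16],[0.09,-0.042,0.075,0,0,0.24],[0.12,-0.055,0.11,0,0,0.32],[0.14,-0.064,0.135,0,0,0.37],[0.146,-0.067,0.155,0,0,0.389],[0.146,-0.067,0.16,0,0,0.389],[0.146,-0.067,0.16,0,0,0.389]]'; python3 -c "
from h import *
st();print(delta(w(-.16,0,.0195),[180,0,-103.1]));snap('top','top1');snap('side','side1')"
```

```text
clock: 2.1
tool_pos: [0.6027, 0.1391, 0.0548]
orientation: [180.0, -0.0, -102.8]
force: [-0.1, -0.6, 0.2]
opening: 0.0438
t 2.1 step frame [-0.1729 -0.0011  0.0548] rpy [ 1.7998e+02 -2.0000e-02 -1.0279e+02] F [ 0.57 -0.    0.2 ] op 0.0438
[ 0.0129 -0.001   0.0353  0.0003 -0.0004  0.0054]
```

```bash
python3 -c "
import cv2
a=cv2.imread('pics/top1.png')[120:270,180:360];b=cv2.imread('pics/side1.png')[140:320,180:400]
cv2.imwrite('pics/v1.png',cv2.hconcat([cv2.resize(a,(396,330)),cv2.resize(b,(403,330))]))"
```

```text
(no output)
```

View pics/v1.png

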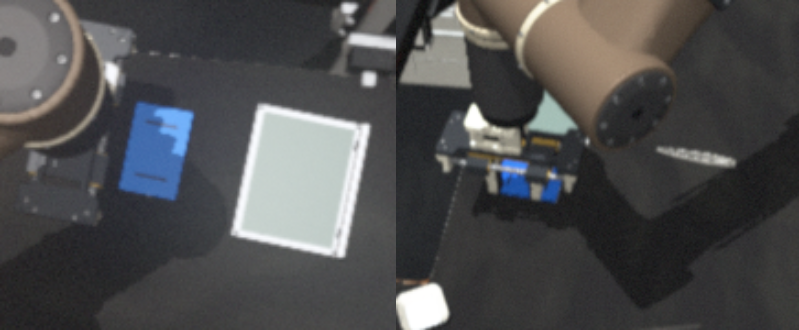

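```bash
python3 -m handwheel '[[0.0,0,0.015,0,0,0.0054],[0.005,-0.001,0.027,0,0,0.0054],[0.01,-0.001,0.033,0,0,0.0054],[0.013,-0.001,0.0355,0,0,0.0054],[0.016,-0.001,0.0355,0,0,0.0054],[0.02,-0.001,0.0355,0,0,0.0054],[0.025,-0.001,0.0355,0,0,0.0054],[0.03,-0.001,0.0355,0,0,0.0054]]'; python3 -c "
from h import *
st();print(delta(w(-.08,0,.0195),[180,0,-103.1]))"
```

```text
clock: 3.2
tool_pos: [0.5971, 0.1092, 0.0195]
orientation: [-180.0, 0.0, -103.1]
force: [-1.0, 0.0, -0.6]
opening: 0.0438
t 3.2 step frame [-0.1425  0.0003  0.0195] rpy [-1.7998e+02  2.0000e-02 -1.0314e+02] F [ 0.17 -0.96 -0.62] op 0.0438
[ 0.0625  0.0003 -0.     -0.0003  0.0003 -0.0007]
```

```bash
python3 -m handwheel '[[0.006,0,0,0,0,0],[0.013,0,0,0,0,0],[0.02,0,0,0,0,0],[0.027,0,0,0,0,0],[0.034,0,0,0,0,0],[0.041,0,0,0,0,0],[0.048,0,0,0,0,0],[0.052,0,0,0,0,0]]'; python3 -c "
from h import *
st();snap('top','top2');snap('side','side2')
a=cv2.imread('pics/top2.png')[120:270,180:360];b=cv2.imread('pics/side2.png')[140:280,210:370]
cv2.imwrite('pics/v2.png',cv2.hconcat([cv2.resize(a,(396,350)),cv2.resize(b,(400,350))]))"
```

```text
clock: 4.2
tool_pos: [0.5852, 0.0583, 0.0193]
orientation: [180.0, -0.0, -103.2]
force: [-0.4, -0.2, 0.1]
opening: 0.0437
t 4.2 step frame [-0.0902  0.0002  0.0193] rpy [ 180.     -0.   -103.16] F [ 0.29 -0.29  0.05] op 0.0437
```

View pics/v2.png

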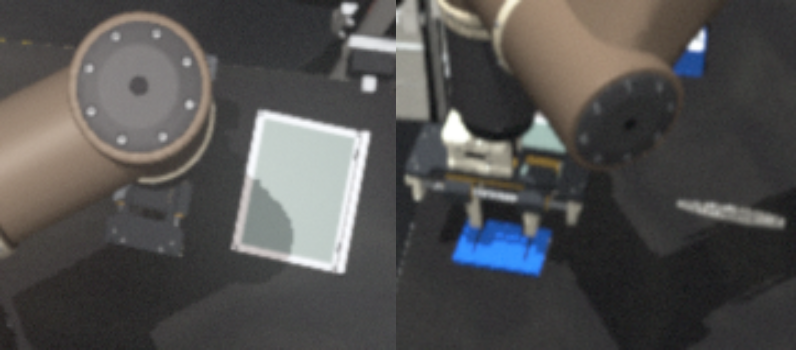

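```bash
python3 -c "
from h import *
a=cv2.imread('pics/side2.png')[195:260,205:305]
cv2.imwrite('pics/v3.png',cv2.resize(a,None,fx=8,fy=8,interpolation=cv2.INTER_CUBIC))
s=pickle.load(open('pics/side2.pkl','rb'))
for y in(-.043,-.022,.022,.043):
  for x in(-.0997,-.0807): print(x,y,(np.array(proj(s,w(x,y,.0023)))-[205,195])*8)
for x in (-.132,-.068):
  for y in (-.05,.05):print('C',x,y,(np.array(proj(s,w(x,y,.012)))-[205,195])*8)
"
```

```text
-0.0997 -0.043 [493.79626884 375.28481718]
-0.0807 -0.043 [505.46779375 335.85713535]
-0.0997 -0.022 [436.88415922 366.00414946]
-0.0807 -0.022 [449.13095245 326.77111169]
-0.0997 0.022 [318.54518286 346.70659177]
-0.0807 0.022 [331.97868817 307.8767573 ]
-0.0997 0.043 [262.49302966 337.56615729]
-0.0807 0.043 [276.48417094 298.92658393]
C -0.132 -0.05 [492.26119377 430.13531713]
C -0.132 0.05 [216.97510381 384.58711092]
C -0.068 -0.05 [531.6105153  295.43090831]
C -0.068 0.05 [265.61414594 253.04459002]
```

View pics/v3.png

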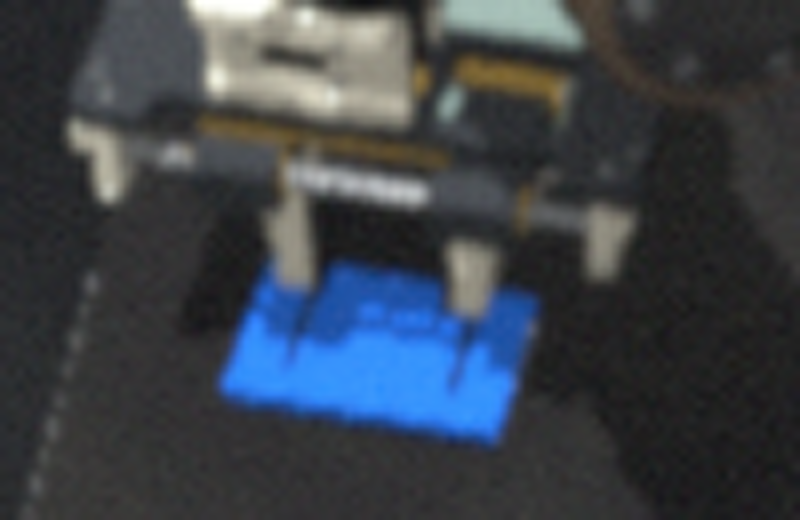

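```bash
python3 -c "
from h import *
print(ctrl.tip_extent,ctrl.get_obs())
s=pickle.load(open('pics/side2.pkl','rb'))
for z in (.0023,.01,.015,.02,.025,.03):
  for x in(-.0997,-.095): print(z,x,[(np.array(proj(s,w(x,y,z)))-[205,195])*8//1 for y in (-.0325,.0325)])
"
```

```text
0.017 {'clock': 4.3, 'joint_pos': array([ 2.47350013e+01,  2.36685921e+01, -2.36226632e+01, -1.06494527e-03,
       -4.27102600e+01, -3.79016200e+01]), 'qvel': array([ 0.46347281,  0.18777789,  0.40079142,  0.08066795,  0.07096401,
       -0.33327485]), 'tau': array([-1.99619173e-01, -5.42855036e+01,  2.10332251e+01,  5.04645288e+00,
       -1.55454932e-02,  7.11764954e-02]), 'tool_pos': array([0.58518864, 0.05842065, 0.01929325]), 'orientation': array([ 1.79998361e+02, -3.60930110e-04, -1.03167401e+02]), 'force': array([0.30851191, 0.54445442, 0.07799418]), 'moment': array([ 0.08774467, -0.01439812, -0.0191307 ]), 'opening': 0.04389265879854563}
0.0023 -0.0997 [array([465., 370.]), array([290., 342.])]
0.0023 -0.095 [array([468., 360.]), array([293., 332.])]
0.01 -0.0997 [array([464., 356.]), array([289., 328.])]
0.01 -0.095 [array([467., 346.]), array([292., 318.])]
0.015 -0.0997 [array([464., 347.]), array([288., 319.])]
0.015 -0.095 [array([467., 337.]), array([291., 309.])]
0.02 -0.0997 [array([464., 338.]), array([287., 310.])]
0.02 -0.095 [array([467., 328.]), array([290., 300.])]
0.025 -0.0997 [array([463., 329.]), array([286., 300.])]
0.025 -0.095 [array([466., 319.]), array([290., 291.])]
0.03 -0.0997 [array([463., 320.]), array([285., 291.])]
0.03 -0.095 [array([466., 310.]), array([289., 281.])]
```

```bash
python3 -m handwheel '[[-0.01,0,0,0,0,0],[-0.03,0,0,0,0,0],[-0.05,0,0,0,0,0],[-0.065,0,0,0,0,0],[-0.073,0,0,0,0,0],[-0.075,0,0,0,0,0],[-0.075,0,0,0,0,0]]'; python3 -c "
from h import *
st();snap('top','top4');snap('side','side4')
s=pickle.load(open('pics/side4.pkl','rb'))
print([(np.array(proj(s,w(-.167,y,.0023)))-[195,195])*8//1 for y in (-.0325,.0325)])
a=cv2.imread('pics/side4.png')[195:270,195:295]
cv2.imwrite('pics/v4.png',cv2.resize(a,None,fx=8,fy=8,interpolation=cv2.INTER_CUBIC))
a=cv2.imread('pics/top4.png')[140:230,200:320]
cv2.imwrite('pics/v5.png',cv2.resize(a,None,fx=6,fy=6,interpolation=cv2.INTER_CUBIC))"
```

```text
clock: 5.18
tool_pos: [0.6022, 0.1317, 0.0192]
orientation: [180.0, -0.0, -103.1]
force: [0.8, 0.6, 0.6]
opening: 0.0439
t 5.17 step frame [-0.1655  0.0002  0.0192] rpy [ 1.7999e+02 -1.0000e-02 -1.0315e+02] F [-0.73  0.65  0.55] op 0.0439
[array([500., 517.]), array([319., 486.])]
```

View pics/v4.png

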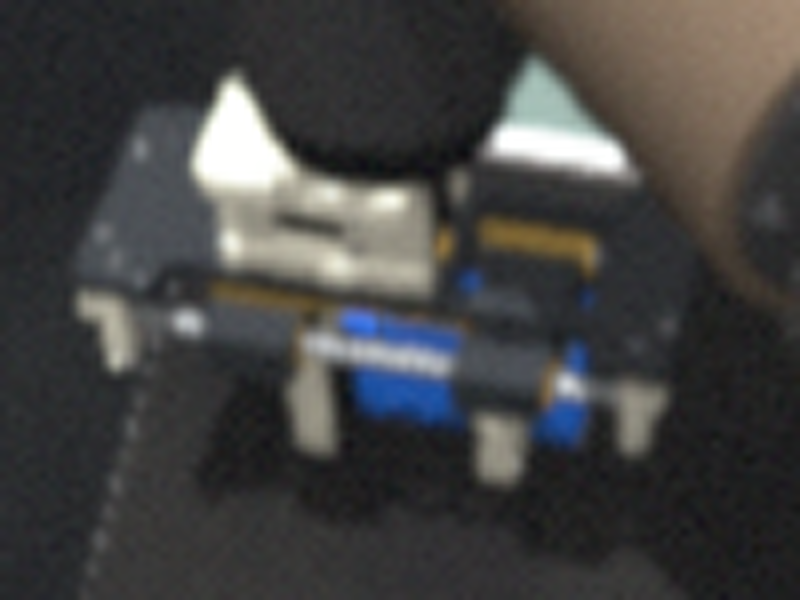

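View pics/v5.png

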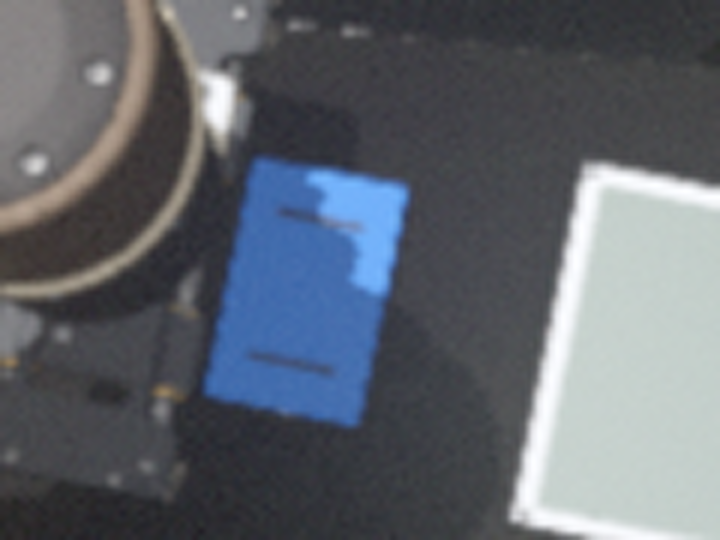

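```bash
python3 -m handwheel '[[0,0,0.003,0,0,0],[0,0,0.006,0,0,0],[0,0,0.009,0,0,0],[0,0,0.011,0,0,0],[0,0,0.012,0,0,0],[0,0,0.012,0,0,0]]'; python3 -c "
from h import *
st();snap('side','side5')
s=pickle.load(open('pics/side5.pkl','rb'))
print([(np.array(proj(s,w(-.175,y,-.01)))-[195,195])*8//1 for y in (-.0325,.0325)])
a=cv2.imread('pics/side5.png')[195:270,195:295]
cv2.imwrite('pics/v6.png',cv2.resize(a,None,fx=8,fy=8,interpolation=cv2.INTER_CUBIC))"
```

```text
clock: 6.02
tool_pos: [0.6023, 0.1319, 0.0072]
orientation: [180.0, -0.0, -103.1]
force: [0.4, 0.5, 1.0]
opening: 0.0438
t 6.03 step frame [-0.1658  0.0003  0.0072] rpy [ 180.     -0.   -103.14] F [-0.58  0.24  1.04] op 0.0438
[array([496., 556.]), array([315., 525.])]
```

View pics/v6.png

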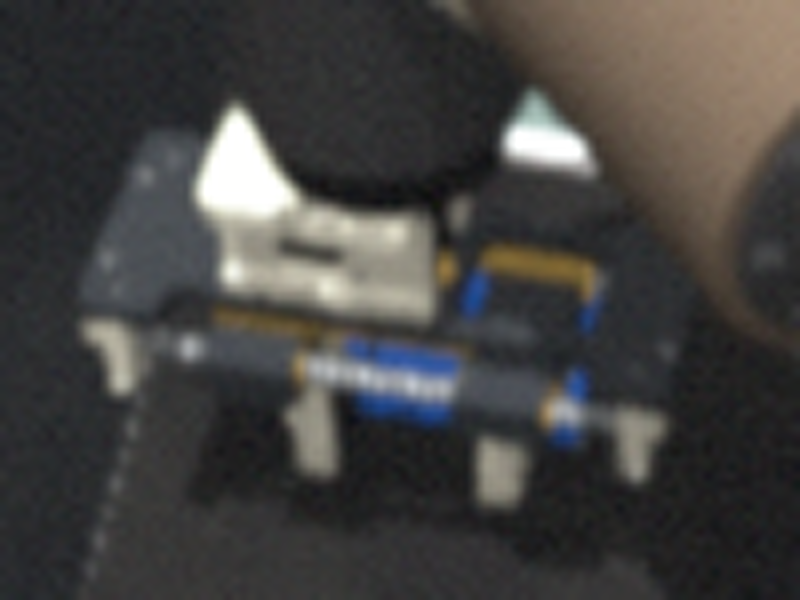

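```bash
python3 -m handwheel '[[0,0,0.001,0,0,0],[0,0,0.002,0,0,0],[0,0,0.003,0,0,0],[0,0,0.004,0,0,0],[0,0,0.004,0,0,0]]'; python3 -c "
from h import *
st()"
```

```text
clock: 6.7
tool_pos: [0.6023, 0.1318, 0.0031]
orientation: [180.0, -0.0, -103.1]
force: [-0.4, 0.5, 0.7]
opening: 0.0437
t 6.7 step frame [-0.1657  0.0002  0.0031] rpy [ 1.7999e+02 -1.0000e-02 -1.0315e+02] F [-0.43 -0.55  0.74] op 0.0437
```

```bash
python3 -m handwheel '[[0,0,0.001,0,0,0],[0,0,0.002,0,0,0],[0,0,0.003,0,0,0],[0,0,0.003,0,0,0]]'; python3 -c "
from h import *
st()"
```

```text
clock: 7.2
tool_pos: [0.6023, 0.1318, 0.0002]
orientation: [180.0, -0.0, -103.1]
force: [0.1, -0.1, -0.1]
opening: 0.0438
t 7.2 step frame [-0.1657  0.0003  0.0002] rpy [ 1.7999e+02 -1.0000e-02 -1.0314e+02] F [ 0.06  0.16 -0.07] op 0.0438
```

```bash
python3 -m handwheel '[[0,0,0.001,0,0,0],[0,0,0.002,0,0,0],[0,0,0.003,0,0,0],[0,0,0.004,0,0,0],[0,0,0.004,0,0,0]]'; python3 -c "
from h import *
st();snap('side','side6')
s=pickle.load(open('pics/side6.pkl','rb'))
a=cv2.imread('pics/side6.png')[195:270,195:295]
cv2.imwrite('pics/v7.png',cv2.resize(a,None,fx=8,fy=8,interpolation=cv2.INTER_CUBIC))"
```

```text
clock: 7.82
tool_pos: [0.6023, 0.1318, -0.0039]
orientation: [180.0, -0.0, -103.1]
force: [-0.7, 0.3, -1.2]
opening: 0.0438
t 7.83 step frame [-0.1657  0.0002 -0.0039] rpy [ 1.7999e+02 -1.0000e-02 -1.0314e+02] F [-0.09 -0.75 -1.19] op 0.0438
```

View pics/v7.png

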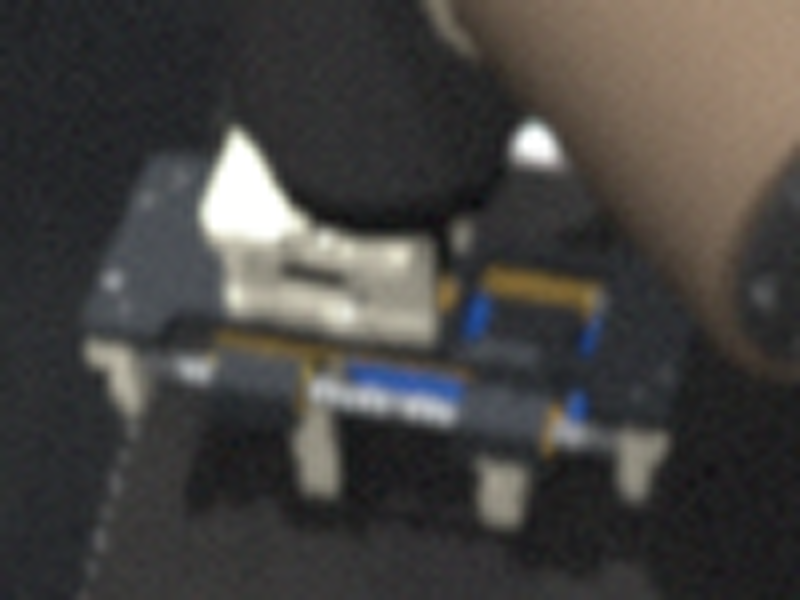

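```bash
python3 -c "
from h import *
s=pickle.load(open('pics/side6.pkl','rb'))
for z in (0,.005,.01,.015,.02): print(z,[sf(ray(s,p[0]/8+195-.4,p[1]/8+195-.4,z)) for p in((320,497),(502,525))])
s=pickle.load(open('pics/side4.pkl','rb'))
for z in (0,.01,.02,.03): print(z,[sf(ray(s,p[0]/8+195-.4,p[1]/8+195-.4,z)) for p in((318,455),(498,485))])
"
```

```text
0 [array([-0.1687,  0.0332,  0.    ]), array([-0.1675, -0.0318,  0.    ])]
0.005 [array([-0.1724,  0.0317,  0.005 ]), array([-0.1711, -0.0329,  0.005 ])]
0.01 [array([-0.176 ,  0.0303,  0.01  ]), array([-0.1748, -0.034 ,  0.01  ])]
0.015 [array([-0.1797,  0.0289,  0.015 ]), array([-0.1785, -0.035 ,  0.015 ])]
0.02 [array([-0.1834,  0.0275,  0.02  ]), array([-0.1822, -0.0361,  0.02  ])]
0 [array([-0.1509,  0.039 ,  0.    ]), array([-0.1508, -0.0263,  0.    ])]
0.01 [array([-0.1584,  0.0361,  0.01  ]), array([-0.1583, -0.0285,  0.01  ])]
0.02 [array([-0.1659,  0.0331,  0.02  ]), array([-0.1658, -0.0307,  0.02  ])]
0.03 [array([-0.1735,  0.0302,  0.03  ]), array([-0.1734, -0.0329,  0.03  ])]
```

```bash
python3 -m handwheel '[[0,0,0.001,0,0,0],[0,0,0.002,0,0,0],[0,0,0.003,0,0,0],[0,0,0.004,0,0,0],[0,0,0.004,0,0,0]]'; python3 -c "
from h import *
st()"
```

```text
clock: 8.5
tool_pos: [0.6023, 0.1318, -0.0079]
orientation: [180.0, -0.0, -103.1]
force: [0.6, 1.0, -0.3]
opening: 0.044
t 8.5 step frame [-0.1657  0.0002 -0.0079] rpy [ 1.7999e+02 -1.0000e-02 -1.0314e+02] F [-1.14  0.32 -0.29] op 0.044
```

```bash
python3 -m handwheel '[[0,0,0.001,0,0,0],[0,0,0.002,0,0,0],[0,0,0.003,0,0,0],[0,0,0.003,0,0,0]]'; python3 -c "
from h import *
st()"
```

```text
clock: 9.0
tool_pos: [0.6023, 0.1318, -0.0109]
orientation: [180.0, -0.0, -103.1]
force: [0.8, -0.2, 0.1]
opening: 0.0444
t 9.0 step frame [-0.1657  0.0002 -0.0109] rpy [ 1.7999e+02 -1.0000e-02 -1.0314e+02] F [-0.    0.81  0.11] op 0.0444
```

```bash
python3 -m handwheel '[[0,0,0.001,0,0,0],[0,0,0.002,0,0,0],[0,0,0.002,0,0,0]]'; python3 -c "
from h import *
st();snap('side','side7')
s=pickle.load(open('pics/side7.pkl','rb'))
a=cv2.imread('pics/side7.png')[210:270,215:295]
cv2.imwrite('pics/v8.png',cv2.resize(a,None,fx=10,fy=10,interpolation=cv2.INTER_CUBIC))"
```

```text
clock: 9.38
tool_pos: [0.6025, 0.1319, -0.0115]
orientation: [-180.0, 0.0, -103.1]
force: [-4.9, -0.7, 11.9]
opening: 0.0439
t 9.38 step frame [-0.1658  0.0004 -0.0115] rpy [-1.7997e+02  1.0000e-02 -1.0312e+02] F [ 1.77 -4.66 11.87] op 0.0439
```

View pics/v8.png

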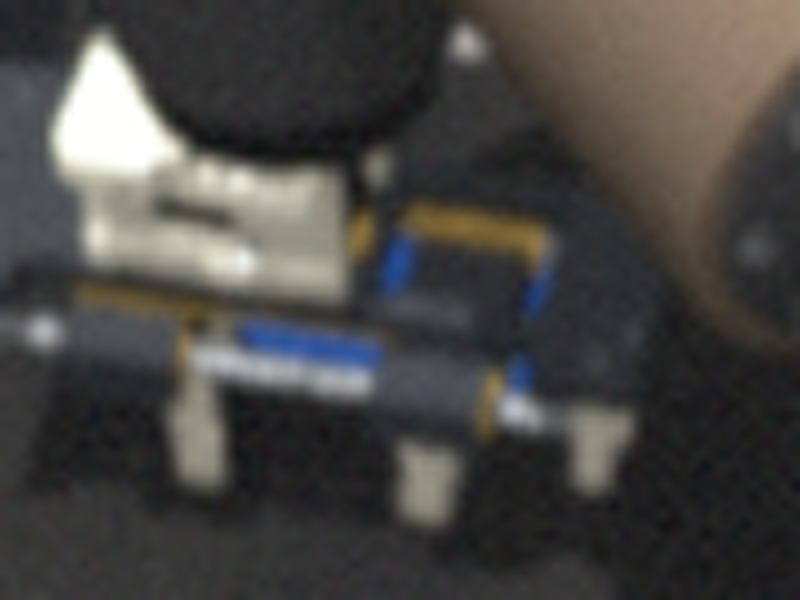

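```bash
python3 -m handwheel '[[0,0,-0.0037,0,0,0],[0.006,0,-0.0037,0,0,0],[0.014,0,-0.0037,0,0,0],[0.02,0,-0.0037,0,0,0],[0.026,0,-0.0037,0,0,0],[0.032,0,-0.0037,0,0,0],[0.038,0,-0.0037,0,0,0],[0.044,0,-0.0037,0,0,0]]'; python3 -c "
from h import *
st()"
```

```text
clock: 10.42
tool_pos: [0.5923, 0.0887, -0.009]
orientation: [-180.0, 0.0, -103.1]
force: [0.4, 0.3, -0.7]
opening: 0.0437
t 10.43 step frame [-0.1214  0.0003 -0.009 ] rpy [-180.      0.   -103.14] F [-0.36  0.3  -0.71] op 0.0437
```

```bash
python3 -m handwheel '[[0.006,0,0,0,0,0],[0.012,0,0,0,0,0],[0.018,0,0,0,0,0],[0.024,0,0,0,0,0],[0.03,0,0,0,0,0],[0.035,0,0,0,0,0],[0.038,0,0,0,0,0]]'; python3 -c "
from h import *
st();snap('side','side8');snap('top','top8')
a=cv2.imread('pics/side8.png')[180:255,210:310]
cv2.imwrite('pics/v9.png',cv2.resize(a,None,fx=8,fy=8,interpolation=cv2.INTER_CUBIC))
a=cv2.imread('pics/top8.png')[140:230,230:350]
cv2.imwrite('pics/v10.png',cv2.resize(a,None,fx=6,fy=6,interpolation=cv2.INTER_CUBIC))"
```

```text
clock: 11.3
tool_pos: [0.5837, 0.0517, -0.009]
orientation: [-180.0, 0.0, -103.2]
force: [0.1, 1.1, 0.7]
opening: 0.044
t 11.3 step frame [-0.0834  0.0002 -0.009 ] rpy [-180.      0.   -103.15] F [-1.09 -0.18  0.66] op 0.044
```

View pics/v9.png

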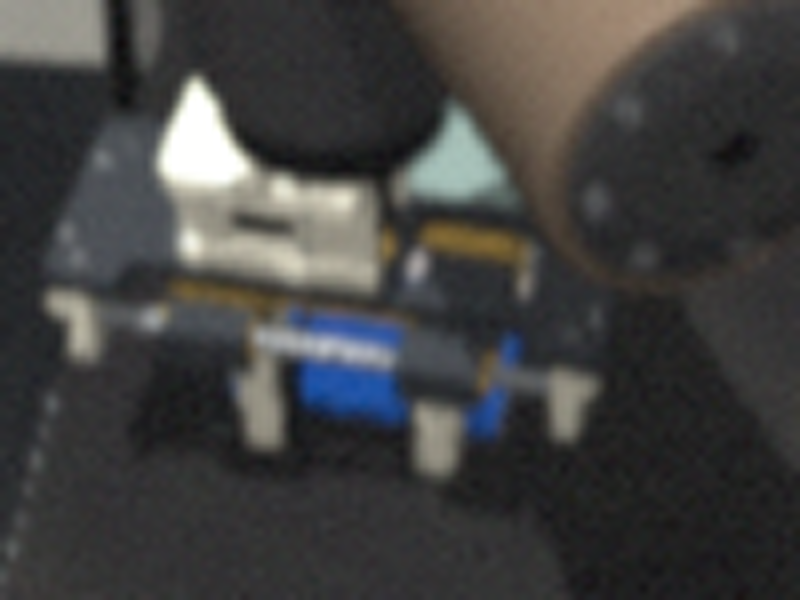

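View pics/v10.png

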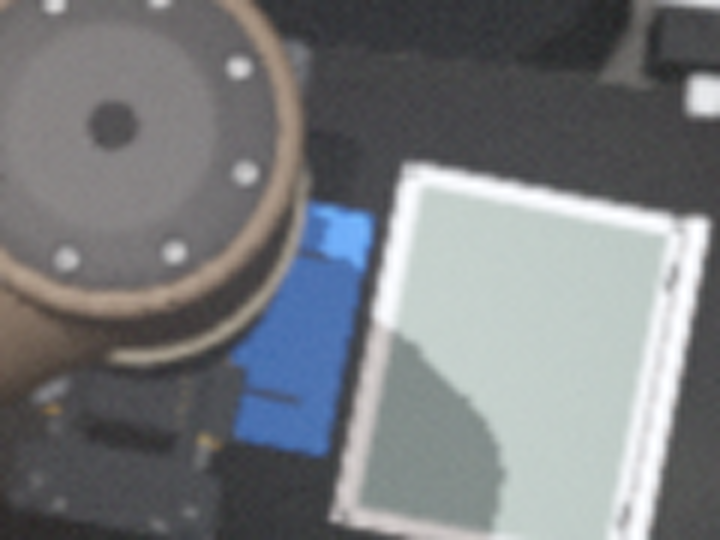

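```bash
python3 -m handwheel '[[0.003,0,0,0,0,0],[0.006,0,0,0,0,0],[0.008,0,0,0,0,0],[0.009,0,0,0,0,0],[0.0095,0,0,0,0,0],[0.0095,0,0,0,0,0]]'; python3 -c "
from h import *
st()"
```

```text
clock: 12.15
tool_pos: [0.5818, 0.0431, -0.009]
orientation: [-180.0, 0.0, -103.1]
force: [-0.2, 3.3, 0.4]
opening: 0.0436
t 12.15 step frame [-0.0746  0.0004 -0.009 ] rpy [-1.7998e+02  3.0000e-02 -1.0314e+02] F [-3.16 -0.91  0.44] op 0.0436
```

```bash
python3 -m handwheel '[[0.001,0,0,0,0,0],[0.001,0,-0.002,0,0,0],[0.0012,0,-0.005,0,0,0],[0.0015,0,-0.008,0,0,0],[0.002,0,-0.011,0,0,0],[0.0025,0,-0.014,0,0,0]]'; python3 -c "
from h import *
st();snap('side','side9')
a=cv2.imread('pics/side9.png')[180:255,210:310]
cv2.imwrite('pics/v11.png',cv2.resize(a,None,fx=8,fy=8,interpolation=cv2.INTER_CUBIC))"
```

```text
clock: 12.9
tool_pos: [0.5814, 0.0412, 0.0052]
orientation: [-180.0, 0.1, -103.1]
force: [0.2, 6.0, 0.7]
opening: 0.044
t 12.9 step frame [-0.0727  0.0004  0.0052] rpy [-1.7996e+02  7.0000e-02 -1.0313e+02] F [-5.92 -1.17  0.73] op 0.044
```

View pics/v11.png

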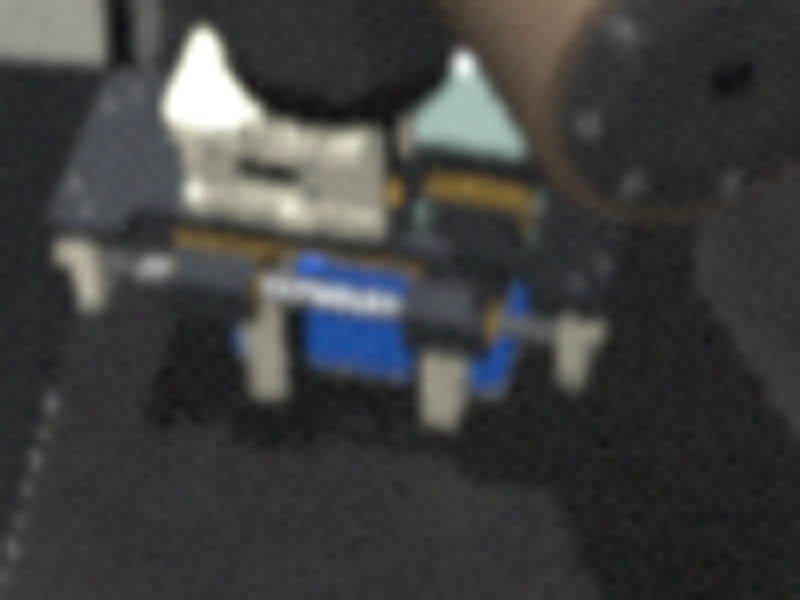

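```bash
python3 -m handwheel '[[0.0007,0,-0.003,0,0,0],[0.0016,0,-0.006,0,0,0],[0.0027,0,-0.009,0,0,0],[0.004,0,-0.012,0,0,0],[0.0054,0,-0.015,0,0,0],[0.007,0,-0.018,0,0,0]]'; python3 -c "
from h import *
st()"
```

```text
clock: 13.7
tool_pos: [0.58, 0.0346, 0.0235]
orientation: [-179.9, 0.1, -103.1]
force: [-0.8, 7.3, 3.8]
opening: 0.0438
t 13.7 step frame [-0.0659  0.0006  0.0235] rpy [-1.7994e+02  9.0000e-02 -1.0313e+02] F [-6.91 -2.38  3.84] op 0.0438
```

```bash
python3 -c "
from h import *
snap('side','side10')
a=cv2.imread('pics/side10.png')[170:245,210:310]
cv2.imwrite('pics/v12.png',cv2.resize(a,None,fx=8,fy=8,interpolation=cv2.INTER_CUBIC))"
```

```text
(no output)
```

View pics/v12.png

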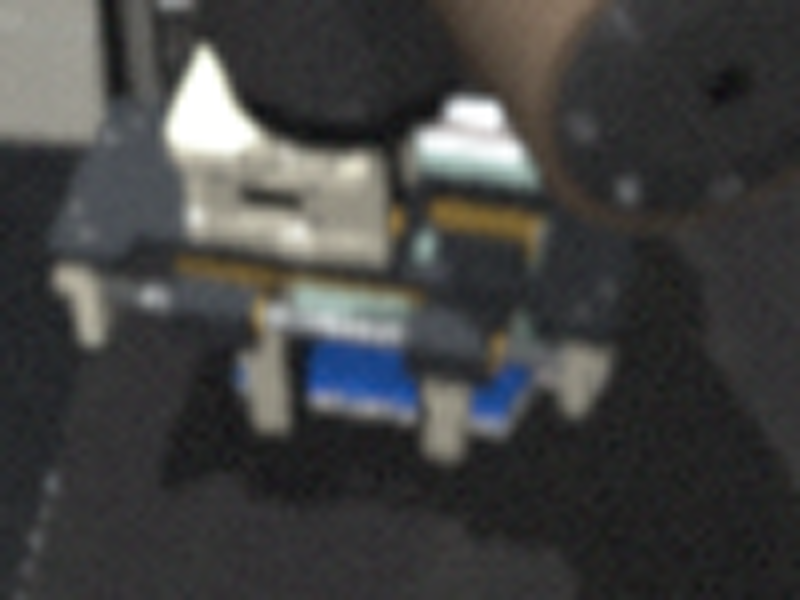

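```bash
python3 -m handwheel '[[0.0015,0,-0.003,0,0,0],[0.0034,0,-0.006,0,0,0],[0.0057,0,-0.009,0,0,0],[0.0083,0,-0.012,0,0,0],[0.0113,0,-0.015,0,0,0]]'; python3 -c "
from h import *
st()"
```

```text
clock: 14.38
tool_pos: [0.5775, 0.0236, 0.0388]
orientation: [-179.9, 0.1, -103.1]
force: [-1.3, 5.8, 5.3]
opening: 0.0435
t 14.38 step frame [-0.0546  0.0006  0.0388] rpy [-1.7992e+02  9.0000e-02 -1.0312e+02] F [-5.33 -2.55  5.32] op 0.0435
```

```bash
python3 -m handwheel '[[0.0035,0,-0.003,0,0,0],[0.0075,0,-0.006,0,0,0],[0.0125,0,-0.009,0,0,0],[0.018,0,-0.0115,0,0,0]]'; python3 -c "
from h import *
st();snap('side','side11')
a=cv2.imread('pics/side11.png')[165:240,210:310]
cv2.imwrite('pics/v13.png',cv2.resize(a,None,fx=8,fy=8,interpolation=cv2.INTER_CUBIC))"
```

```text
clock: 14.88
tool_pos: [0.5737, 0.0062, 0.0513]
orientation: [-179.9, 0.1, -103.1]
force: [-4.0, 8.8, 16.3]
opening: 0.0437
t 14.88 step frame [-0.0369  0.0008  0.0513] rpy [-1.7988e+02  1.1000e-01 -1.0310e+02] F [-7.66 -5.85 16.26] op 0.0437
```

View pics/v13.png

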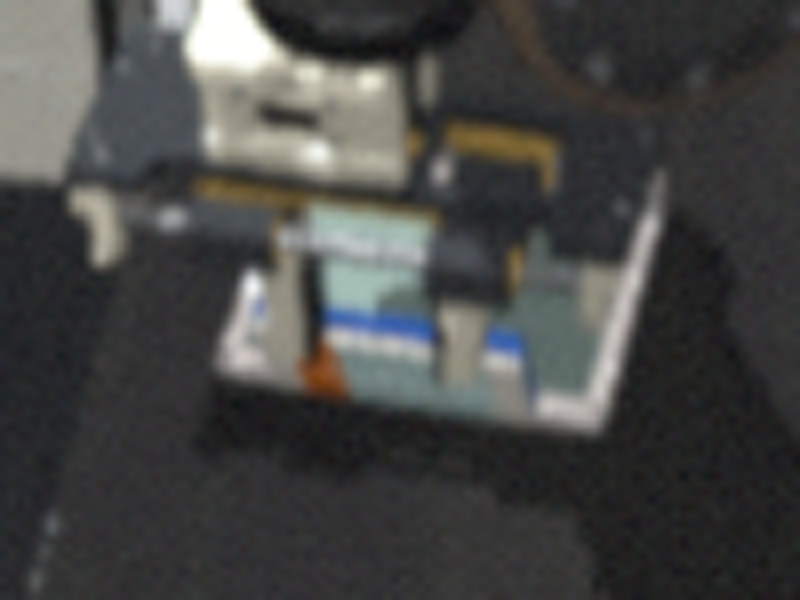

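```bash
python3 -m handwheel '[[0.002,0,-0.0022,0,0,0],[0.0055,0,-0.0037,0,0,0],[0.0085,0,-0.0047,0,0,0]]'; python3 -c "
from h import *
st()"
```

```text
clock: 15.3
tool_pos: [0.5713, -0.0032, 0.0553]
orientation: [-179.9, 0.0, -103.1]
force: [-1.3, 2.8, 7.6]
opening: 0.0439
t 15.3 step frame [-0.0272  0.0006  0.0553] rpy [-1.7993e+02  3.0000e-02 -1.0311e+02] F [-2.45 -1.88  7.56] op 0.0439
```

```bash
python3 -m handwheel '[[0.003,0,-0.0015,0,0,0],[0.006,0,-0.0024,0,0,0],[0.009,0,-0.003,0,0,0],[0.012,0,-0.0034,0,0,0]]'; python3 -c "
from h import *
st();snap('side','side12')
a=cv2.imread('pics/side12.png')[165:240,210:310]
cv2.imwrite('pics/v14.png',cv2.resize(a,None,fx=8,fy=8,interpolation=cv2.INTER_CUBIC))"
```

```text
clock: 15.8
tool_pos: [0.5681, -0.0153, 0.0576]
orientation: [-180.0, -0.0, -103.1]
force: [0.1, 0.9, 0.6]
opening: 0.0439
t 15.8 step frame [-0.0146  0.0003  0.0576] rpy [-1.8000e+02 -1.0000e-02 -1.0314e+02] F [-0.87 -0.07  0.59] op 0.0439
```

View pics/v14.png

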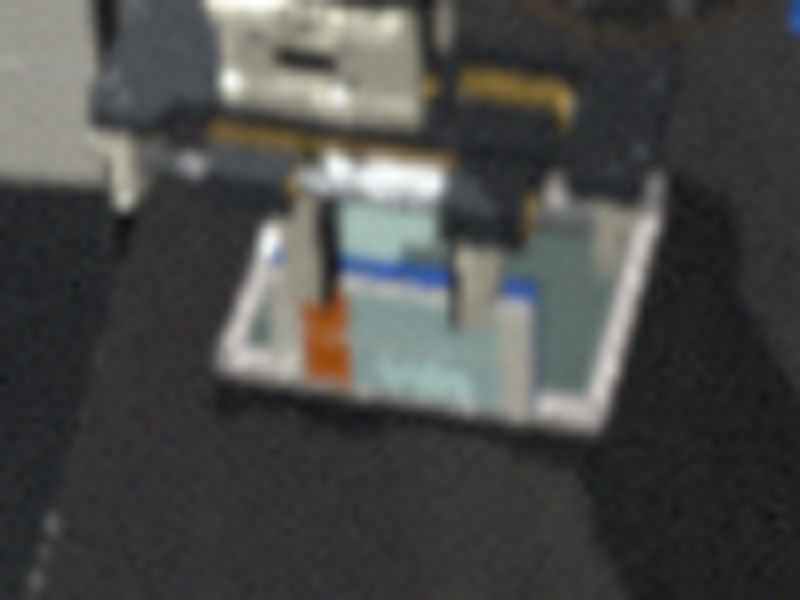

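```bash
python3 -m handwheel '[[0.004,0,0,0,0,0],[0.008,0,0,0,0,0],[0.012,0,0,0,0,0],[0.016,0,0,0,0,0]]'; python3 -c "
from h import *
st();snap('side','side13')
a=cv2.imread('pics/side13.png')[160:235,210:310]
cv2.imwrite('pics/v15.png',cv2.resize(a,None,fx=8,fy=8,interpolation=cv2.INTER_CUBIC))"
```

```text
clock: 16.35
tool_pos: [0.5641, -0.0309, 0.0574]
orientation: [180.0, -0.0, -103.2]
force: [-0.5, -0.5, 1.9]
opening: 0.0438
t 16.35 step frame [ 0.0015 -0.      0.0574] rpy [ 1.7998e+02 -1.0000e-02 -1.0315e+02] F [ 0.63 -0.39  1.87] op 0.0438
```

View pics/v15.png

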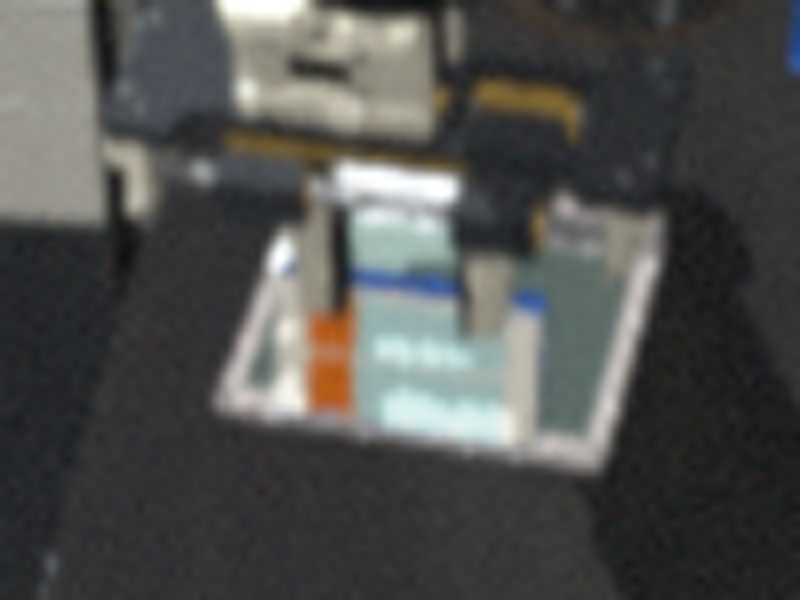

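```bash
python3 -m handwheel '[[0.005,0,0,0,0,0],[0.01,0,0,0,0,0],[0.015,0,0,0,0,0]]'; python3 -c "
from h import *
st();snap('side','side14')
a=cv2.imread('pics/side14.png')[160:235,210:310]
cv2.imwrite('pics/v16.png',cv2.resize(a,None,fx=8,fy=8,interpolation=cv2.INTER_CUBIC))"
```

```text
clock: 16.77
tool_pos: [0.561, -0.0455, 0.0575]
orientation: [-180.0, 0.0, -103.1]
force: [0.3, -0.0, -0.5]
opening: 0.0437
t 16.77 step frame [0.0164 0.0002 0.0575] rpy [-180.      0.   -103.15] F [-0.04  0.33 -0.51] op 0.0437
```

View pics/v16.png

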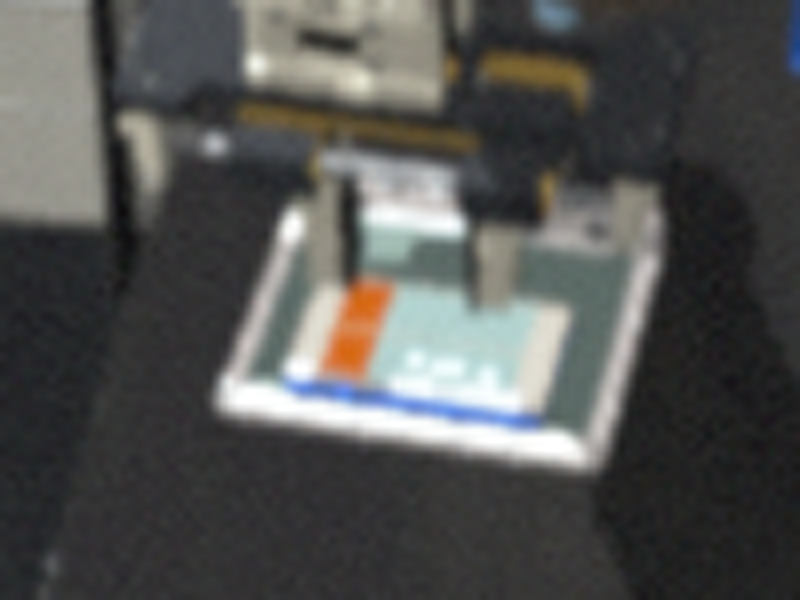

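```bash
python3 -m handwheel '[[-0.005,0,-0.01,0,0,0],[-0.015,0,-0.035,0,0,0],[-0.04,0,-0.075,0,0,0],[-0.085,0,-0.11,0,0,0],[-0.135,0,-0.13,0,0,0],[-0.18,0,-0.14,0,0,0],[-0.21,0,-0.14,0,0,0],[-0.22,0,-0.14,0,0,0]]'; python3 -c "
from h import *
st();snap('top','top15');snap('side','side15')"
```

```text
clock: 17.82
tool_pos: [0.6109, 0.1707, 0.1971]
orientation: [180.0, -0.0, -103.1]
force: [0.3, -0.8, -0.4]
opening: 0.0437
t 17.82 step frame [-2.055e-01 -2.000e-04  1.971e-01] rpy [ 1.7997e+02 -2.0000e-02 -1.0306e+02] F [ 0.74  0.46 -0.36] op 0.0437
```

View pics/top15.png

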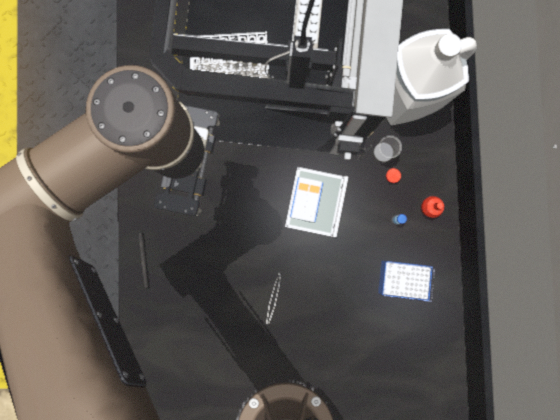

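View pics/side15.png

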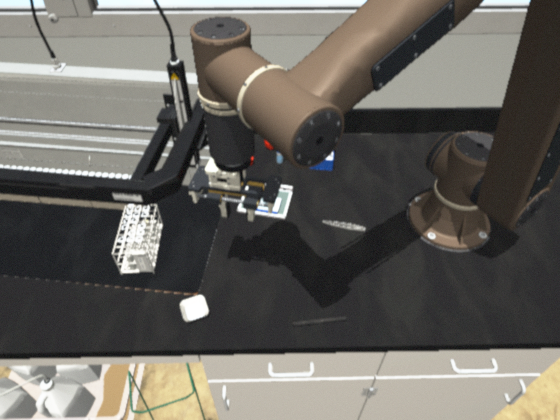

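```bash
python3 -c "
from h import *
a=cv2.imread('pics/top15.png')[160:245,275:360]
cv2.imwrite('pics/v17.png',cv2.resize(a,None,fx=7,fy=7,interpolation=cv2.INTER_CUBIC))
d=cv2.absdiff(cv2.imread('pics/top0.png'),cv2.imread('pics/top15.png')).max(2)
for n,(u,v) in dict(vial=(400,219),beaker=(388,149),stopper=(393,175),rack=(408,282),marker=(143,260),boat=(156,134)).items(): print(n,d[v-14:v+14,u-14:u+14].mean().round(1))"
```

```text
vial 3.6
beaker 3.1
stopper 3.7
rack 2.1
marker 3.6
boat 105.2
```

View pics/v17.png

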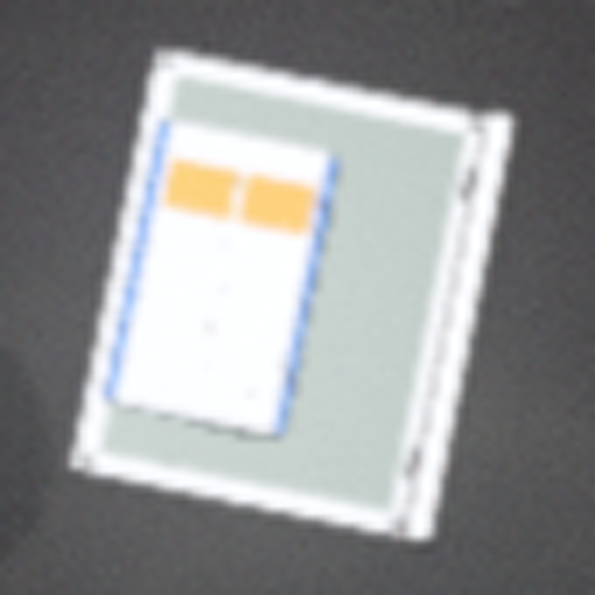

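```bash
python3 -c "
from plant import ctrl
print(ctrl.close_job())"
```

```text
the job is handed in; nothing more can be done
None
```

The carrier is flipped. It lies flat and wholly on the step's grey pad with its slides facing up, and the gripper is well clear. I handed the job in at about 18 s of the 42 s allowed.

**What I did:** I pushed the carrier flat across the worktop with two half-open fingertips until its long side met the step. I then moved the fingers up and forward along the arc of its raised edge until it tipped over onto the pad. It was never pinched or picked up.

**What the last checks showed:**
- **Carrier:** the final top picture shows both slides with their orange ends up, inside the step outline and square to it.
- **Other things:** the before and after top pictures match for the vial, beaker, stopper, tip rack and marker. The arm covered the boat in the top view, but the side view shows it at the same pixel as before.

**What disagreed or went less well:**
- **Fingertip height:** the fingertips stand about 11 mm behind the TCP, not 17 mm ahead as `ctrl.tip_extent` says. My first push therefore passed over the carrier without touching it. I found the true height by lowering onto the worktop, which gave about 12 N there.
- **Pressing force:** for most of the flip the fingers pressed with about 6–8 N. At about 65° of tilt the reading rose to about 19 N in total (16 N of it vertical), and I eased off at once.

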